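Slide the marble slab home into the corner of rail and stop

TASK

On the sideboard, gently push the marble cheese slab along the surface, without picking it up or tipping it, into the corner between the long brass rail and the short brass stop, so that one of its long edges lies flush against the rail and one end touches the stop. Leave everything else standing where it is.

Things in the scene. Friction and masses are not known exactly. Their poses are not given: they have to be found in the camera images.
- slab: Pale marble slab lying flat, loose: 100 mm along its x, 150 mm along its y (long edges), 22 mm thick, edges rounded 3 mm, under 1 kg, slides under about 3 to 7 N. Origin: centre of its underside, z = 0 on the surface. It starts on the robot's side of the rail, centre 10 to 13 cm from the rail's centre line, turned up to 0.45 rad out of line with it, its x axis roughly towards the rail.
- rail: Brass bar fixed to the sideboard: 12 mm thick along its x, 560 mm long along its y, 20 mm high. Origin: centre of its underside, z = 0. Its x axis points away from the robot, so the face to push against is at x = -6 mm in its frame; with the slab flush, the slab's centre is at x = -56 mm. Turned up to 0.2 rad.
- stop: Brass bar fixed at right angles to the rail near its left or right end (210 to 260 mm from its middle), reaching towards the robot: 80 mm along its x (parallel to the rail's x), 12 mm thick along its y, 20 mm high. Origin: centre of its underside, z = 0. The slab goes on the side nearer the rail's middle; when they touch, the slab's centre is 81 mm from the stop's along the rail.
- tealight: Low round glass tealight holder, 60 mm across, 28 mm high, at the end of the rail that has no stop, on the robot's side. Stands loose on the sideboard; leave it where it is. Origin: centre of its underside.
- tumbler: Drinking glass 72 mm across, 88 mm high, beyond the rail. Stands loose on the sideboard; leave it where it is. Origin: centre of its underside.
- mill: Black pepper mill 54 mm across, 138 mm high, beyond the rail. Stands loose on the sideboard; leave it where it is. Origin: centre of its underside.
- vase: Round amber glass vase of yellow flowers, 88 mm across, about 140 mm high with flowers, beyond the rail. Stands loose on the sideboard; leave it where it is. Origin: centre of its underside.
- shaker: White ceramic salt shaker 38 mm across, 68 mm high, on the robot's side of the rail, to the left. Stands loose on the sideboard; leave it where it is. Origin: centre of its underside.
- ramekin: White ceramic bowl 84 mm across, 42 mm high, on the robot's side of the rail, to the right. Stands loose on the sideboard; leave it where it is. Origin: centre of its underside.
- knife: Cheese knife with wooden handle and steel blade, 195 mm long along its x, 26 mm wide, 14 mm high, lying to the right of the right end of the rail, on the robot's side. Leave it where it is. Origin: under its middle.

How it is judged (in metres and radians):
At the end, for the whole second after the job is handed in: The slab lies flat and still on the surface, a long edge along the rail within 4 mm and 0.035 rad (2 degrees), and its end within 4 mm of the stop, on the stop's inner side (x of slab in the frame of rail between -0.06 and -0.05 m and y of slab in the frame of rail between -0.2 and 0.2 m and y of slab in the frame of stop between -0.085 and 0.085 m and angle between the y axis of slab and the y axis of rail, either way round below 0.035 rad and height (world z) of slab below 0.003 m and angle between slab's own z axis and vertical below 0.03 rad and linear speed of slab below 0.01 m/s); the robot touches nothing.
It fails at once if the slab is lifted more than 8 mm or tipped more than 0.12 rad (height (world z) of slab above 0.008 m or angle between slab's own z axis and vertical above 0.12 rad).
It fails at once if the slab is shoved or flung faster than 0.4 m/s (linear speed of slab above 0.4 m/s).
It fails at once if something else on the sideboard is moved more than 12 mm (distance of any of tealight, tumbler, mill, vase, shaker, ramekin, knife from where it was at the start of the episode above 0.012 m).
It also fails if it takes over 45 s, if anything falls off the work surface, if the arm or the gripper's body presses on something with over 40 N, if the wrist force passes 120 N, or if a joint passes its speed limit or range.

ROBOT

A 7-joint arm with a two-finger parallel gripper is mounted at the origin on the work surface. World frame = base frame: x ahead of the robot, y to its left, z up, the work surface at z = 0. Lengths are in m, angles in degrees, forces in N, time in s.
With the tool pointing down it reaches from about 0.425 to 0.8 m from the base axis. Payload 8.3 kg.
Tool frame: the origin (TCP) lies on the mounting face of the last link; the fingertips stand 173 mm ahead of it and the grasp point (between the pads) lies 155 mm ahead of it (grip_point_offset is the distance from the TCP to the grasp point, in m); z points along the fingers, y is the line along which they close (so a half turn about z gives the same grasp; the last joint's range is limited). The gripper opens to 85 mm and grips with 20 to 120 N. Pads are 22 mm wide; open, the fingers measure 114 mm over their backs; the gripper's body (76 mm by 85 mm) begins 54 mm behind the grasp point. The pads swing forward as they close: fully open they stand 13 mm farther back than shut.
Start: joints at [61.484, 21.967, 0.94, 78.501, -0.361, 79.538, -2.664], TCP at [0.263, -0.567, 0.405] pointing down, gripper open.
Joint ranges: [-169.22, 169.22], [-14.56, 117.87], [-87.37, 89.26], [10.42, 133.3], [-82.24, 262.24], [0.94, 117.77], [-172.7, 172.7]. Speed limits (degrees/s): [136.94, 136.94, 172.46, 172.46, 180, 180, 180].

INTERFACE

Orientations are given as [roll, pitch, yaw] about the fixed x, y, z axes, in that order (R = Rz(yaw) Ry(pitch) Rx(roll)).
In Python, from cell import * gives the robot as it stands.
- The arm moves only by the tool arm_command, never from a script. Its argument "deltas" is a list of rows, each a list of 5 numbers: the shift along the tool's x, y, z in mm, then the turn about the tool's z in degrees, then the finger opening in mm, from 0 to 85.4. A call has exactly 10 rows; each row shifts and turns the commanded pose from where the row before left it, along the tool's axes as they then stand; what a row does not reach is not made up. A row lasts 1/8 s, in which the tool goes at most 62.5 mm and 10.7 degrees, less where a joint would pass 70% of its speed; a pose out of reach is approached as far as the arm can. A call with a gripper value outside its range is refused whole. The fingers move at their own pace and stop on an object; "grip_force" is the grip in N (left out, the last holds). Time passes only in rows, so rows that do not move let the fingers close, or fill a call up. It gives the time, the measured TCP pose, the force, the opening and the grip force at its end, in the units of the state.
- state(): the state, without advancing time (a new reading comes with each control period).
- snapshot(name): name is "side" or "top"; returns a dict with "img" (480x640x3 uint8, red, green, blue), "intrinsics" (3x3 intrinsics, pixels), "dist" ([k1, k2, p1, p2, k3] as OpenCV has them; the pictures are not rectified), "cam_to_world" (4x4, takes a point from camera to world coordinates). Camera axes: x right, y up, looking along -z (the intrinsics and any distortion apply to the point x, -y, -z); pixel columns grow to the right and rows downward; lengths in m; the calibration is good to about 2 mm. A picture is of the moment at which its call begins. There is no depth.
- sign_off(): hands the job in; it is judged then, once.
The state is a dict: "clock": time; "joint_pos": joint angles; "joint_velocities": joint speeds; "tau": joint torques, N m; "position": TCP position; "tool_rot": TCP orientation; "wrist_force": force on the tool from outside, world axes, zero at the start; "torque": the same for the moment, N m; "opening": finger opening in m; "finger_force": force on a finger pad.
Only numpy, scipy, OpenCV 4.12 (cv2) and the standard library are available. Lean on these libraries where they do the work, as an engineer would, in place of code of your own. Each camera call takes 0.05 s, during which the arm holds its last target. There are 200 camera calls.

## Working session

There is one attempt and no reset: what is moved stays moved. The work goes in short steps, Python scripts to look and compute and a tool call to move; the robot and the scene stay as the last step left them, time stands still between calls to the robot, and variables do not carry over. Pictures are saved under pics/ and viewed, at most 10 in all, crops included, and the job is handed in when it is done.

Besides the shell and the picture viewer there is one more tool, called after "Emit:" as name(argument=value, ...) on one line, values as JSON. arm_command: Moves the arm, as the interface text tells. Its arguments: {"type":"object","properties":{"deltas":{"type":"array","items":{"type":"array","items":{"type":"number"}}},"grip_force":{"type":"number"}},"required":["deltas"]}

```bash
mkdir -p pics; ls
python3 - <<'E'
from cell import *
import cv2
s=state();print(s)
for n in("top","side"):
    d=snapshot(n);cv2.imwrite(f"pics/{n}0.png",d["img"][:,:,::-1]);print(n,d["intrinsics"],d["dist"],d["cam_to_world"])
E
```

```text
pics
{'clock': 0.0, 'joint_pos': array([61.48538126, 22.01611847,  0.93949223, 78.56124332, -0.36302981,
       79.53905946, -2.6635976 ]), 'joint_velocities': array([-0.08582038,  0.04942106, -0.00573794,  0.04131659,  0.01198258,
        0.01091906, -0.00625006]), 'tau': array([-6.59576326e-04, -6.27595282e+01,  8.43724106e-01, -3.71819079e+01,
        1.63396070e-02,  1.43009561e-02,  4.21839877e-05]), 'position': array([ 0.26321686, -0.56668826,  0.4036698 ]), 'tool_rot': array([-1.79886362e+02,  5.88577893e-04,  2.49134107e+01]), 'wrist_force': array([ 0.17522041, -0.18520897, -1.14729218]), 'torque': array([ 0.06069852, -0.01974192, -0.04177052]), 'finger_force': 0.0, 'opening': 0.08532030579092627}
top [[438.29309391   0.         310.22823582]
 [  0.         438.29309391 238.92530012]
 [  0.           0.           1.        ]] [-0.10536373  0.          0.          0.          0.        ] [[ 0.022803    0.99755969 -0.06599006  0.54064105]
 [-0.99971868  0.02232195 -0.00801802 -0.05252908]
 [-0.00652542  0.06615433  0.99778807  1.03262923]
 [ 0.          0.          0.          1.        ]]
side [[456.58077731   0.         317.32081936]
 [  0.         456.58077731 239.68872379]
 [  0.           0.           1.        ]] [-0.0598775  0.         0.         0.         0.       ] [[-0.99563786  0.07090139 -0.06064858  0.56678152]
 [-0.09147754 -0.61388652  0.78407602  0.60532331]
 [ 0.01836074  0.78620375  0.61769455  0.58545978]
 [ 0.          0.          0.          1.        ]]
```

View pics/top0.png

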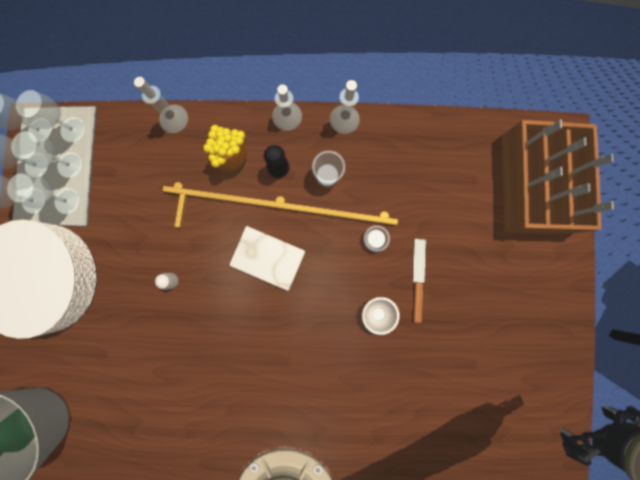

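View pics/side0.png

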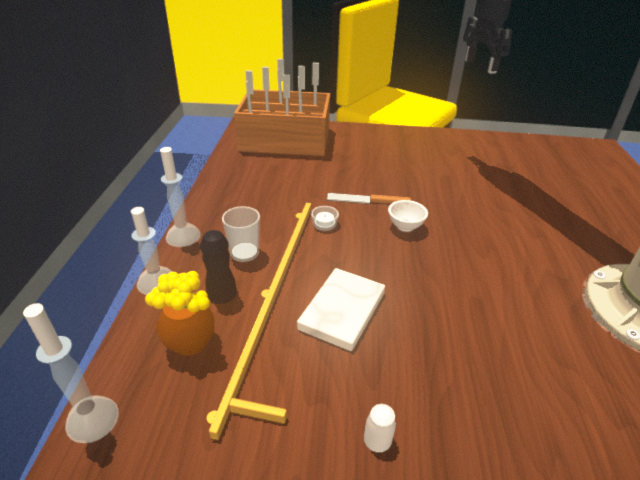

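The top view shows the rail from (165,188) to (397,221), with the stop at its left end (180,208). The slab is at (267,258), the shaker at (167,281), the tealight at (376,239) and the ramekin at (380,315). The side view agrees with this.

```bash
cat > h.py <<'E'
from cell import *
import cv2, numpy as np
def cast(d,px,z):
    px=np.asarray(px,float).reshape(-1,1,2)
    u=cv2.undistortPoints(px,d["intrinsics"],np.array(d["dist"]))[:,0]
    M=d["cam_to_world"]; r=np.c_[u[:,0],-u[:,1],-np.ones(len(u))]@M[:3,:3].T
    t=(z-M[2,3])/r[:,2]; return (M[:3,3]+r*t[:,None])[:,:2]
def blobs(m,amin=30):
    c,_=cv2.findContours(m.astype(np.uint8),cv2.RETR_EXTERNAL,cv2.CHAIN_APPROX_NONE)
    return [k for k in c if cv2.contourArea(k)>amin]
def rect(p):
    """min-area rect of world pts -> centre, long-axis dir, (long,short) mm"""
    b=cv2.boxPoints(cv2.minAreaRect((p*1000).astype(np.float32)))
    e=[b[1]-b[0],b[2]-b[1]]; e.sort(key=np.linalg.norm)
    return b.mean(0),np.degrees(np.arctan2(e[1][1],e[1][0]))%180,(np.linalg.norm(e[1]),np.linalg.norm(e[0]))
def masks(d):
    hsv=cv2.cvtColor(d["img"],cv2.COLOR_RGB2HSV); H,S,V=cv2.split(hsv)
    return (H>15)&(H<32)&(S>140)&(V>120), (S<90)&(V>140)
def slab(d):
    """largest white blob in sideboard region of top view, at z=.022"""
    w=masks(d)[1].copy(); roi=np.zeros_like(w); roi[185:300,150:345]=1
    c=max(blobs(w&roi),key=cv2.contourArea); return c
E
python3 - <<'E'
from h import *
for n in("top","side"):
    d=snapshot(n);y,w=masks(d)
    print(n)
    for z,m,nm in((.02,y,"Y"),(.022,w,"W")):
        for c in blobs(m,60):
            p=cast(d,c[:,0],z); ce,a,s=rect(p)
            if n=="top" and (c[:,0,0].min()<120 or c[:,0,0].max()>450 or c[:,0,1].max()>350): continue
            if n=="side" and nm=="W" and c[:,0,0].min()<190:continue
            (x0,y0,ww,hh)=cv2.boundingRect(c)
            print(nm,(x0,y0,ww,hh),ce.round(1),round(a,2),np.round(s,1))
E
```

```text
top
Y (162, 182, 237, 46) [690.7  31.1] 92.04 [555.1 107.2]
Y (203, 124, 43, 43) [823.3 170. ] 164.1 [103.   91.3]
W (362, 297, 38, 38) [ 435.  -209.8] 91.05 [85.4 84.8]
W (155, 273, 22, 16) [502.9 290.8] 92.12 [50.3 34.9]
W (413, 238, 14, 45) [ 564.1 -297.7] 178.69 [102.1  29.6]
W (229, 226, 77, 65) [561.7  55.1] 68.33 [154.1 103.5]
W (364, 225, 26, 26) [ 614.3 -197.8] 90.84 [58.1 58.1]
W (312, 150, 33, 35) [779.6 -83.5] 34.51 [78.3 76.7]
W (346, 109, 13, 18) [ 896.8 -140.7] 158.92 [41.7 26.3]
W (169, 105, 19, 21) [900.7 279.9] 12.23 [55.3 40. ]
W (141, 85, 22, 19) [951.  350.3] 133.8 [48.7 42.9]
W (273, 83, 29, 40) [930.5  17.6] 33.02 [106.   47.1]
W (339, 79, 21, 28) [ 960.9 -129. ] 1.5 [67.9 48. ]
W (133, 75, 12, 13) [986.3 385.8] 4.85 [31.3 28. ]
side
Y (145, 270, 66, 43) [846.   54.8] 179.66 [116.1 101.8]
Y (207, 203, 104, 237) [652.8  42.2] 83.01 [566.  104.5]
Y (336, 0, 121, 128) [  475.  -1684.6] 93.15 [1996.1  398.7]
Y (164, 0, 119, 105) [ 1297.4 -1629.4] 99.59 [1773.   738.4]
W (364, 404, 32, 48) [502.8 280.2] 82.17 [70.4 39. ]
W (297, 268, 88, 83) [563.6  64.4] 68.49 [164.1 104.5]
W (584, 248, 56, 102) [ 65.  -41.3] 65.61 [298.8  92. ]
W (311, 206, 28, 25) [ 613.2 -187.7] 96.83 [88.1 58.5]
W (222, 206, 38, 56) [ 781.9 -118.9] 101.01 [186.   78.6]
W (388, 200, 40, 32) [ 432.7 -219.8] 97.06 [116.5  87.4]
W (327, 193, 43, 11) [ 567.4 -272.3] 178.28 [96.8 31.6]
W (246, 71, 8, 41) [ 932.9 -925.3] 103.55 [392.9  21.5]
W (263, 67, 6, 43) [ 883.6 -963.9] 100.74 [424.3  18.5]
W (298, 66, 7, 46) [ 760.4 -978.9] 96.6 [453.   22.3]
W (313, 63, 6, 42) [  714.6 -1034.4] 95.18 [435.4  20. ]
W (278, 59, 12, 55) [  826.  -1008.3] 99.23 [560.9  41. ]
```

```bash
cat >> h.py <<'E'
def rail_frame(d):
    """rail centre line & stop from top view: far edge of yellow seen at z=.02"""
    y=masks(d)[0]; c=max(blobs(y),key=lambda k:cv2.boundingRect(k)[2])
    m=np.zeros(y.shape,np.uint8); cv2.drawContours(m,[c],-1,1,-1)
    cols=np.arange(c[:,0,0].min()+4,c[:,0,0].max()-3)
    P=cast(d,[(k,np.argmax(m[:,k])-.5) for k in cols],.02)*1000   # far top edge
    for _ in range(4):                                            # drop screw bumps
        f=np.polyfit(P[:,1],P[:,0],1); r=P[:,0]-np.polyval(f,P[:,1]); k=np.abs(r)<max(1.5,np.median(np.abs(r))*2); P=P[k]
    u=np.array([f[0],1.]);u/=np.linalg.norm(u); n=np.array([u[1],-u[0]])   # u along +y, n away from robot
    off=n@np.array([f[1],0.])-6
    W=cast(d,c[:,0],.02)*1000
    q=np.c_[W@n-off,W@u]
    s=q[(q[:,0]<-20)]
    return u,n,off,q,s
E
python3 - <<'E'
from h import *
d=snapshot("top");u,n,off,q,s=rail_frame(d)
print("u",u,"ang",np.degrees(np.arctan2(u[1],u[0])),"off",off)
print("rail near edge x pct",np.percentile(q[(q[:,0]>-20)&(q[:,0]<0)][:,0],[5,50,95]),"len",q[:,1].min(),q[:,1].max())
print("stop y",s[:,1].min(),s[:,1].max(),np.percentile(s[:,1],[10,25,75,90]),"stop x min",s[:,0].min())
ce,a,sz=rect(cast(d,slab(d)[:,0],.022));print("slab",ce,a,sz,"rail frame x",ce@n-off,"y",ce@u)
for nm,p in dict(teal=(614.3,-197.8),ram=(435,-209.8),shak=(500,280)).items(): p=np.array(p);print(nm,p@n-off,p@u)
E
```

```text
u [0.12057803 0.99270385] ang 83.07453622286539 off 679.8911622671907
rail near edge x pct [-10.64197609  -9.27803168  -7.60634801] len -167.75494026309605 394.5181438057844
stop y 333.24520081986503 351.1389986870063 [334.04524896 334.8324761  349.93132619 350.73480761] stop x min -88.58147664553144
slab [561.7325   55.05609] 68.33035 (np.float32(154.161), np.float32(103.496765)) rail frame x -128.89571806310767 y 122.38699282576799
teal -46.22285076875551 -122.28573507454657
ram -222.7677149894526 -155.81782295012675
shak -217.3010861004135 338.24609595975437
```

Emit:
arm_command(deltas=[[44,-21.5,0,0,60],[44,-21.5,0,0,60],[44,-21.5,0,0,60],[44,-21.5,0,0,60],[44,-21.5,0,0,60],[44,-21.5,0,0,60],[44,-21.5,0,0,60],[18,-42,0,0,60],[18,-42,0,0,60],[18,-42,0,0,60]], grip_force=30)

```text
clock: 1.5
position: [0.4749, -0.162, 0.4047]
tool_rot: [180.0, 0.0, 24.9]
wrist_force: [0.5, 0.0, 1.0]
opening: 0.0599
finger_force: 0.0
```

Emit:
arm_command(deltas=[[18,-42,0,0,60],[18,-42,0,0,60],[18,-42,0,0,60],[18,-42,0,0,60],[18,-42,0,0,60],[0,0,0,8,60],[0,0,0,8,60],[0,0,0,8,60],[0,0,0,7.8,60],[0,0,0,0,60]])

```text
clock: 2.75
position: [0.4682, 0.0648, 0.4047]
tool_rot: [180.0, -0.0, -6.8]
wrist_force: [-0.1, -0.1, 0.3]
opening: 0.0599
finger_force: 0.0
```

Emit:
arm_command(deltas=[[0,0,37,0,60],[0,0,37,0,60],[0,0,37,0,60],[0,0,37,0,60],[0,0,37,0,60],[0,0,12,0,60],[0,0,12,0,60],[0,0,12,0,60],[0,0,5,0,60],[0,0,0,0,60]])

```text
clock: 4.0
position: [0.4684, 0.0649, 0.1788]
tool_rot: [-180.0, -0.0, -6.9]
wrist_force: [0.0, -0.0, 0.1]
opening: 0.0601
finger_force: 0.0
```

Run:
```python
from h import *
d=snapshot("side");cv2.imwrite("pics/s1.png",cv2.resize(d["img"][200:420,260:560,::-1],None,fx=2.6,fy=2.6));print(state()["position"],state()["wrist_force"])
```

```text
[0.46846006 0.0648772  0.17902365] [-0.09631392  0.19901684  0.38097237]
```

View pics/s1.png

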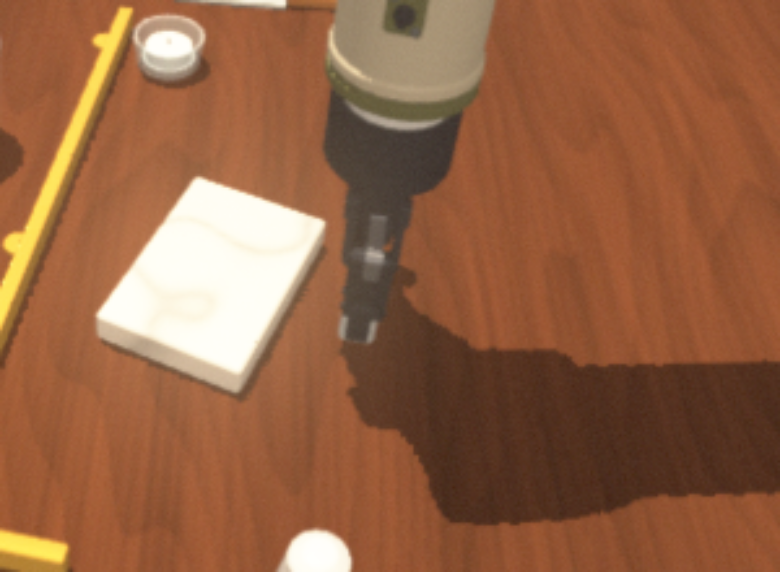

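The fingertips, at crop (357,340), stand just above the surface behind the slab and clear of everything. Next I push towards the rail.

Emit:
arm_command(deltas=[[8,0,1,0,60],[8,0,1,0,60],[8,0,0,0,60],[8,0,0,0,60],[8,0,0,0,60],[8,0,0,0,60],[8,0,0,0,60],[8,0,0,0,60],[8,0,0,0,60],[8,0,0,0,60]])

```text
clock: 5.3
position: [0.5472, 0.0553, 0.1761]
tool_rot: [180.0, 0.2, -6.9]
wrist_force: [-6.1, 1.2, 3.3]
opening: 0.0596
finger_force: 3.0
```

Run:
```python
from h import *
d=snapshot("top");cv2.imwrite("pics/t1.png",cv2.resize(d["img"][160:340,140:420,::-1],None,fx=2.6,fy=2.6));print(state()["position"],state()["wrist_force"])
```

```text
[0.54822365 0.05510579 0.17628067] [-0.23026613  0.36103295 -1.23738789]
```

View pics/t1.png

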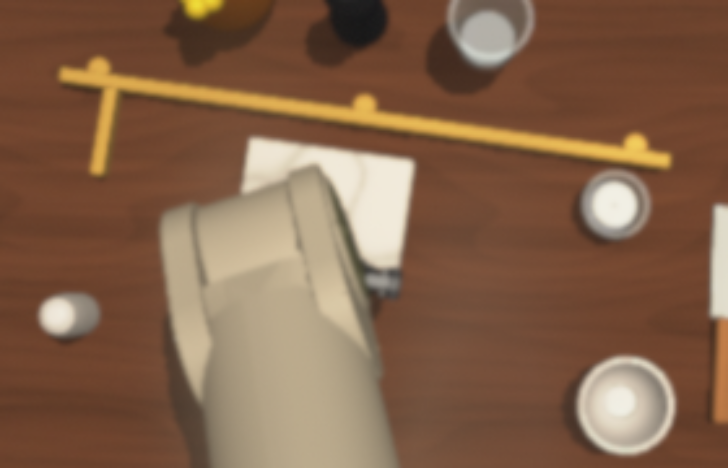

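The slab has turned parallel to the rail, with its front edge at crop (250–413, 140–160). The gap is about 25 mm. I continue more slowly.

Emit:
arm_command(deltas=[[4,0,0,0,60],[4,0,0,0,60],[4,0,0,0,60],[3,0,0,0,60],[3,0,0,0,60],[2,0,0,0,60],[1,0,0,0,60],[1,0,0,0,60],[1,0,0,0,60],[0,0,0,0,60]])

```text
clock: 6.6
position: [0.5706, 0.0524, 0.1768]
tool_rot: [-180.0, -0.0, -6.9]
wrist_force: [-2.6, 0.4, -1.5]
opening: 0.0603
finger_force: 1.3
```

Emit:
arm_command(deltas=[[1,0,0,0,60],[1,0,0,0,60],[0.5,0,0,0,60],[0.5,0,0,0,60],[0,0,0,0,60],[0,0,0,0,60],[0,0,0,0,60],[0,0,0,0,60],[0,0,0,0,60],[0,0,0,0,60]])

```text
clock: 7.85
position: [0.5733, 0.0522, 0.1767]
tool_rot: [180.0, 0.0, -6.9]
wrist_force: [-5.1, 0.4, 0.8]
opening: 0.0602
finger_force: 2.7
```

Emit:
arm_command(deltas=[[0.5,0,0,0,60],[0.5,0,0,0,60],[0.5,0,0,0,60],[0.5,0,0,0,60],[0,0,0,0,60],[0,0,0,0,60],[0,0,0,0,60],[0,0,0,0,60],[0,0,0,0,60],[0,0,0,0,60]])

```text
clock: 9.1
position: [0.574, 0.0523, 0.1767]
tool_rot: [180.0, 0.2, -6.9]
wrist_force: [-13.5, 0.2, 7.3]
opening: 0.0601
finger_force: 7.0
```

Emit:
arm_command(deltas=[[-6,0,0,0,60],[-14,0,0,0,60],[0,0,-25,0,60],[0,0,-35,0,60],[-20,0,-40,0,60],[-20,40,-20,0,60],[-20,40,0,0,60],[-20,40,0,0,60],[0,20,0,0,60],[0,0,0,0,60]])

```text
clock: 10.35
position: [0.4589, -0.0766, 0.2971]
tool_rot: [180.0, -0.1, -7.1]
wrist_force: [0.1, 0.5, -0.1]
opening: 0.0599
finger_force: 0.0
```

Run:
```python
from h import *
d=snapshot("top");cv2.imwrite("pics/t2.png",cv2.resize(d["img"][160:340,140:420,::-1],None,fx=2.6,fy=2.6));s=state();print(s["position"],s["wrist_force"],s["joint_pos"])
u,n,off,q,st=rail_frame(d);print(u,off)
ce,a,sz=rect(cast(d,slab(d)[:,0],.022));print("slab",ce,a,sz,"rail x",ce@n-off,"y",ce@u)
```

```text
[ 0.45930248 -0.07515561  0.29704748] [0.62191861 0.37167808 0.10296668] [ 24.5113261    8.55407915 -20.72316373 110.32836752   3.43738066
  61.62958607 -94.59266022]
[0.12094014 0.9926598 ] 679.7033539789487
slab [633.2365    59.601006] 83.00575 (np.float32(153.45796), np.float32(101.254234)) rail x -58.32307806223844 y 135.7472346682625
```

View pics/t2.png

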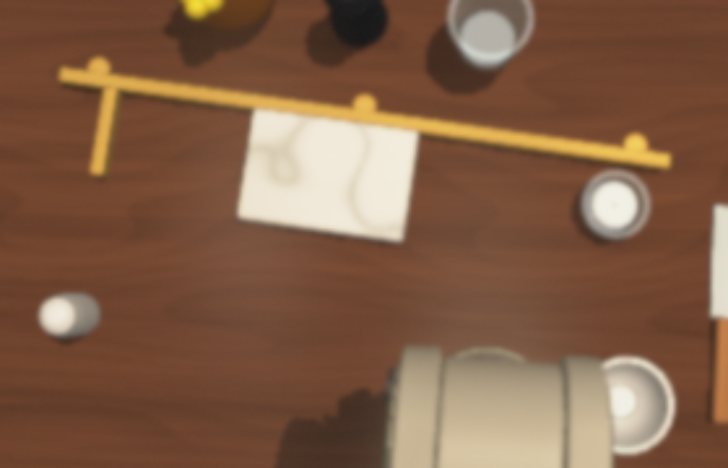

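The slab is flush with the rail (83.0° against 83.05°), its right end at crop (405–418, 130–240). I turn the tool a quarter turn so that I can push on that end.

Emit:
arm_command(deltas=[[0,0,0,-10,50],[0,0,0,-10,50],[0,0,0,-10,50],[0,0,0,-10,50],[0,0,0,-10,50],[0,0,0,-10,50],[0,0,0,-10,50],[0,0,0,-10,50],[0,0,0,-10,50],[0,0,0,0,50]])

```text
clock: 11.65
position: [0.4598, -0.0737, 0.2967]
tool_rot: [180.0, -0.0, 83.2]
wrist_force: [0.5, -0.3, -0.3]
opening: 0.0502
finger_force: 0.0
```

Emit:
arm_command(deltas=[[12.5,39.5,0,0,50],[12.5,39.5,0,0,50],[12.5,39.5,0,0,50],[12.5,39.8,0,0,50],[0,0,30,0,50],[0,0,30,0,50],[0,0,30,0,50],[0,0,15,0,50],[0,0,13,0,50],[0,0,0,0,50]])

```text
clock: 12.9
position: [0.6225, -0.0443, 0.1783]
tool_rot: [-180.0, -0.0, 83.1]
wrist_force: [0.3, 0.2, -0.3]
opening: 0.0499
finger_force: 0.0
```

Run:
```python
from h import *
d=snapshot("side");cv2.imwrite("pics/s2.png",cv2.resize(d["img"][160:460,180:480,::-1],None,fx=2,fy=2));print(state()["position"],state()["wrist_force"])
```

```text
[ 0.62282757 -0.04432539  0.17913313] [0.35292033 0.61011827 0.38531694]
```

View pics/s2.png

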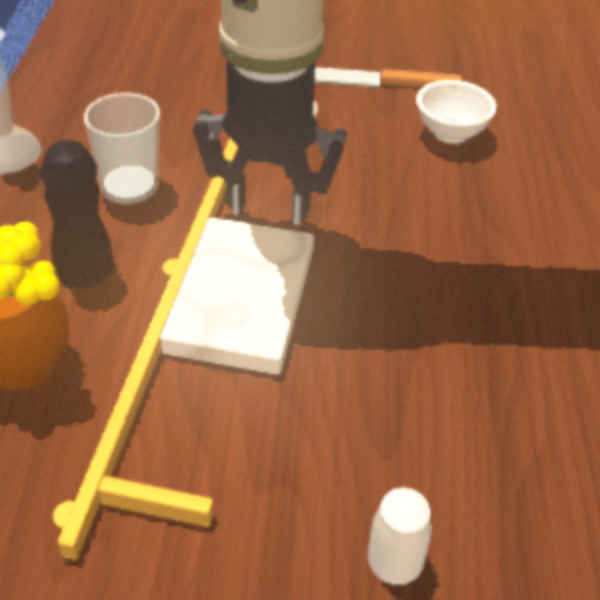

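The open fingers, at crop (238,212) and (298,215), stand just beyond the slab's right end, clear of the rail and the mill. Now I push towards the stop.

Emit:
arm_command(deltas=[[8,0,0,0,50],[8,0,0,0,50],[9,0,0,0,50],[9,0,0,0,50],[9,0,0,0,50],[9,0,0,0,50],[9,0,0,0,50],[9,0,0,0,50],[9,0,0,0,50],[9,0,0,0,50]])

```text
clock: 14.2
position: [0.6334, 0.0405, 0.1795]
tool_rot: [180.0, 0.3, 83.0]
wrist_force: [-4.1, -9.7, 6.2]
opening: 0.0498
finger_force: 4.9
```

Emit:
arm_command(deltas=[[9,0,0,0,50],[9,0,0,0,50],[7,0,0,0,50],[6,0,0,0,50],[6,0,0,0,50],[4,0,0,0,50],[3,0,0,0,50],[2,0,0,0,50],[2,0,0,0,50],[0,0,0,0,50]])

```text
clock: 15.45
position: [0.6392, 0.0886, 0.1794]
tool_rot: [180.0, 0.2, 83.0]
wrist_force: [-2.8, -7.7, 5.9]
opening: 0.05
finger_force: 4.0
```

Emit:
arm_command(deltas=[[2,0,0,0,50],[2,0,0,0,50],[2,0,0,0,50],[1,0,0,0,50],[1,0,0,0,50],[1,0,0,0,50],[1,0,0,0,50],[0,0,0,0,50],[0,0,0,0,50],[0,0,0,0,50]])

```text
clock: 16.7
position: [0.6404, 0.0985, 0.1794]
tool_rot: [180.0, 0.2, 83.0]
wrist_force: [-2.9, -8.1, 5.5]
opening: 0.0504
finger_force: 4.1
```

Emit:
arm_command(deltas=[[0.5,0,0,0,50],[0.5,0,0,0,50],[0.5,0,0,0,50],[0.5,0,0,0,50],[0,0,0,0,50],[0,0,0,0,50],[0,0,0,0,50],[0,0,0,0,50],[0,0,0,0,50],[0,0,0,0,50]])

```text
clock: 17.95
position: [0.6406, 0.1003, 0.1794]
tool_rot: [180.0, 0.2, 83.0]
wrist_force: [-2.5, -8.1, 5.0]
opening: 0.0499
finger_force: 4.3
```

Emit:
arm_command(deltas=[[0.5,0,0,0,50],[0.5,0,0,0,50],[0.5,0,0,0,50],[0.5,0,0,0,50],[0,0,0,0,50],[0,0,0,0,50],[0,0,0,0,50],[0,0,0,0,50],[0,0,0,0,50],[0,0,0,0,50]])

```text
clock: 19.2
position: [0.6409, 0.102, 0.1794]
tool_rot: [180.0, 0.2, 83.0]
wrist_force: [-2.7, -9.1, 6.1]
opening: 0.05
finger_force: 4.8
```

Run:
```python
from h import *
d=snapshot("side");cv2.imwrite("pics/s3.png",cv2.resize(d["img"][260:460,180:420,::-1],None,fx=3,fy=3));print(state()["position"],state()["wrist_force"])
```

```text
[0.64086173 0.10201187 0.17940223] [-2.11622567 -8.41422077  6.09281427]
```

View pics/s3.png

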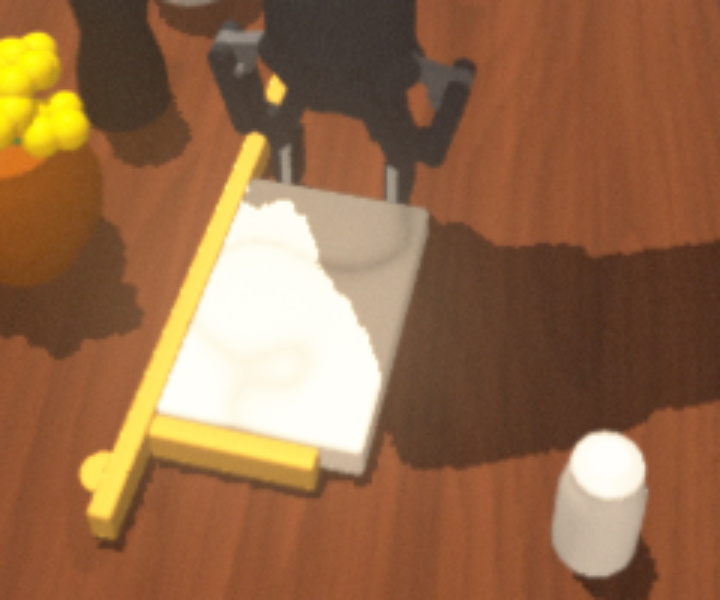

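The slab lies along the rail, and its end is at, or a few mm from, the stop (crop 150–320, 415–460). I keep creeping until the force rises.

Emit:
arm_command(deltas=[[0.5,0,0,0,50],[0.5,0,0,0,50],[0.5,0,0,0,50],[0.5,0,0,0,50],[0,0,0,0,50],[0,0,0,0,50],[0,0,0,0,50],[0,0,0,0,50],[0,0,0,0,50],[0,0,0,0,50]])

```text
clock: 20.5
position: [0.641, 0.1024, 0.1794]
tool_rot: [-180.0, 0.4, 82.9]
wrist_force: [-4.6, -13.5, 10.3]
opening: 0.0496
finger_force: 7.1
```

Emit:
arm_command(deltas=[[0.5,0,0,0,50],[0.5,0,0,0,50],[0,0,0,0,50],[0,0,0,0,50],[0,0,0,0,50],[0,0,0,0,50],[0,0,0,0,50],[0,0,0,0,50],[0,0,0,0,50],[0,0,0,0,50]])

```text
clock: 21.75
position: [0.6411, 0.1026, 0.1794]
tool_rot: [-180.0, 0.5, 82.9]
wrist_force: [-6.3, -15.2, 9.8]
opening: 0.0499
finger_force: 8.2
```

The stop is reached: the force rises and the arm no longer advances. I retreat and check.

Emit:
arm_command(deltas=[[-4,0,0,0,50],[-12,0,0,0,50],[-16,0,0,0,50],[0,0,-30,0,50],[0,0,-40,0,50],[-20,-40,-40,0,50],[-30,-40,0,0,50],[-40,-40,0,0,50],[-40,-40,0,0,50],[-30,0,0,0,50]])

```text
clock: 23.0
position: [0.456, -0.0657, 0.2884]
tool_rot: [-179.9, 0.1, 83.0]
wrist_force: [0.9, 0.2, 0.1]
opening: 0.0499
finger_force: 0.0
```

Run:
```python
from h import *
d=snapshot("top");cv2.imwrite("pics/t4.png",cv2.resize(d["img"][130:330,140:430,::-1],None,fx=2.6,fy=2.6));print(state()["position"],state()["wrist_force"])
u,n,off,q,st=rail_frame(d);print(u,off)
c=slab(d);ce,a,sz=rect(cast(d,c[:,0],.022));print("slab",ce,a,sz,"rail ang",np.degrees(np.arctan2(u[1],u[0])),"rail x",ce@n-off,"y",ce@u)
p=cast(d,c[:,0],.022)*1000;x=p@n-off;y=p@u;print("edges x",x.min(),x.max(),"y",y.min(),y.max())
y_,w=masks(d)
for k in blobs(w):
    X=cv2.boundingRect(k)
    if 140<X[0]<430 and 130<X[1]<330:print(X)
```

```text
[ 0.45675039 -0.06988384  0.28865183] [ 0.79914948 -4.25374866 -0.06928424]
[0.12082439 0.9926739 ] 679.7642650887162
slab [648.9115  185.56606] 82.79795 (np.float32(152.8101), np.float32(101.26072)) rail ang 83.06031690917324 rail x -58.027664789972846 y 262.61091807579254
edges x -108.7708588874666 -7.3101622656445215 y 186.1549887644105 339.1750773439772
(280, 297, 120, 183)
(155, 274, 21, 15)
(413, 238, 14, 45)
(365, 225, 25, 26)
(178, 194, 70, 51)
(312, 151, 33, 34)
```

View pics/t4.png

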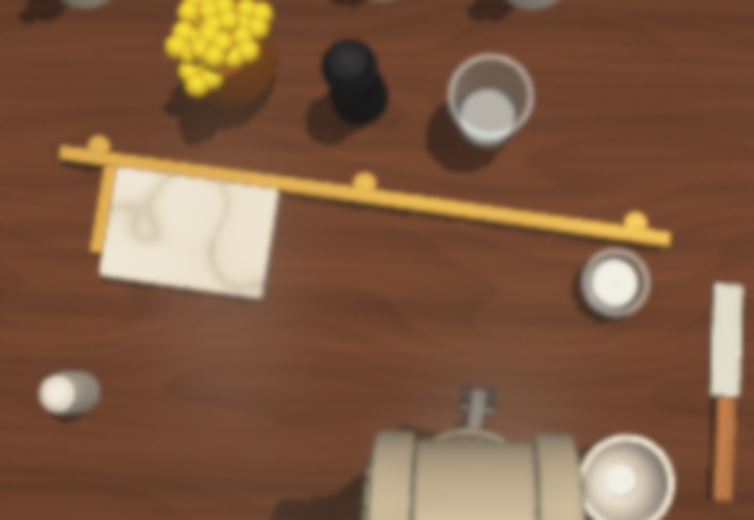

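The slab sits in the corner at crop (100–278, 165–298), against both the rail and the stop, with everything else where it was. It measures rail-frame y 262.6 mm against 263 expected, and 0.3° out of line. Its x reads the same as when it was pressed home.

Emit:
arm_command(deltas=[[0,0,0,0,50],[0,0,0,0,50],[0,0,0,0,50],[0,0,0,0,50],[0,0,0,0,50],[0,0,0,0,50],[0,0,0,0,50],[0,0,0,0,50],[0,0,0,0,50],[0,0,0,0,50]])

```text
clock: 24.3
position: [0.4591, -0.064, 0.2887]
tool_rot: [180.0, -0.0, 83.1]
wrist_force: [0.5, 0.4, 0.4]
opening: 0.0499
finger_force: 0.0
```

```bash
python3 -c "
from cell import *
print(state()['wrist_force']);print(sign_off())"
```

```text
[0.48541916 0.36780939 0.43719289]
the job is handed in; nothing more can be done
None
```

The job is handed in at 24.3 s on the robot's clock, with no verdict shown: the last top view showed the slab flush to the rail (0.3° out), its end against the stop, and nothing else visibly moved.

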